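Nest the porcelain beakers in the dish

TASK

Nest the three empty white porcelain vessels in size order to clear the bench: the wide beaker standing inside the round dish, and the slim beaker standing inside the wide one, each upright on the floor of the next. Set them down rather than dropping them, leave the dish about where it stands, and leave the clear glass beaker near them alone.

Things in the scene. Friction and masses are not known exactly. Their poses are not given: they have to be found in the camera images.
- dish: Low round open dish of plain white porcelain, the widest and lowest porcelain vessel: outer diameter 92 mm, height 36 mm, wall 3 mm (inner diameter 86 mm), floor 3 mm thick, about 0.15 kg. Loose on the worktop. Origin at the centre of its underside, z up.
- wide_beaker_center (a point): Centre, half-way up (33 mm above its underside), of the wide beaker: a plain straight-walled round open white porcelain beaker, no handle, outer diameter 60 mm, height 66 mm, wall 2.5 mm (inner diameter 55 mm), floor 3 mm thick, about 0.1 kg, loose, upright on the worktop, z along its axis, up. Standing in the dish its rim is 33 mm above the dish's rim, so it can be gripped across the outside just below its rim and the fingers stay above the dish.
- slim_beaker_center (a point): Centre, half-way up (48 mm above its underside), of the slim beaker: a plain straight-walled round open white porcelain beaker, no handle, the narrowest and tallest, outer diameter 38 mm, height 96 mm, wall 2.5 mm, floor 3 mm thick, about 0.075 kg, loose, upright on the worktop, z along its axis, up. Standing in the wide beaker its rim is 33 mm above the wide beaker's rim, so it can be gripped across the outside just below its rim.
- glass_beaker: Clear glass beaker, 55 mm wide and 70 mm high, upright on the worktop: a bystander, not to be moved. Origin at the centre of its underside. The wide beaker, slim beaker and glass beaker may stand in any of three places, near the front edge of the worktop.

How it is judged (in metres and radians):
At the end, for the whole second after the job is handed in: The wide beaker stands on the floor of the dish (axes within 18 mm, height within 6 mm), the slim one on the floor of the wide one (axes within 14 mm, height within 6 mm); all upright within 10 degrees, the beakers at rest, the dish on the worktop within 50 mm of its start (horizontal distance between wide_beaker_center and dish below 0.018 m and z of wide_beaker_center in the frame of dish between 0.03 and 0.042 m and horizontal distance between slim_beaker_center and wide_beaker_center below 0.014 m and z of slim_beaker_center in the frame of wide_beaker_center between 0.012 and 0.024 m and angle between each of wide_beaker_center, slim_beaker_center, dish's own z axis and vertical below 0.17 rad and height (world z) of dish below 0.01 m and distance of dish from where it was at the start of the episode below 0.05 m and linear speed of each of wide_beaker, slim_beaker below 0.02 m/s); the robot touches nothing.
It fails at once if the glass beaker is moved by more than 30 mm or tipped (distance of glass_beaker from where it was at the start of the episode above 0.03 m or angle between glass_beaker's own z axis and vertical above 0.3 rad).
It fails at once if a porcelain beaker is dropped or thrown instead of being set down (linear speed of wide_beaker above 0.6 m/s and contact force between wide_beaker and anything else below 0.02 N).
It fails at once if a porcelain beaker is dropped or thrown instead of being set down (linear speed of slim_beaker above 0.6 m/s and contact force between slim_beaker and anything else below 0.02 N).
It also fails if it takes over 62 s, if anything falls off the work surface, if the arm or the gripper's body presses on something with over 40 N, if the wrist force passes 120 N, or if a joint passes its speed limit or range.

ROBOT

A 6-joint arm with a two-finger parallel gripper is mounted at the origin on a cart in front of the work surface, level with it; the furniture and walls round the work are solid. World frame = base frame: x ahead of the robot, y to its left, z up, the work surface at z = 0. Lengths are in mm, angles in rad, forces in N, time in s.
With the tool pointing down it reaches from about 375 to 900 mm from the base axis. Payload 3.1 kg.
Tool frame: the origin (TCP) lies at the very end of the fingers, on their centre line; the grasp point (between the pads) lies 19 mm behind it; z points along the fingers, x is the direction in which the jaws open and shut, and the axes are right-handed (so a half turn about z gives the same grasp; the last joint's range is limited). The gripper opens to 87 mm and grips with 3 to 60 N. Pads are 19 mm wide; open, the fingers measure 117 mm over their backs; the gripper's body (75 mm by 190 mm) begins 51 mm behind the grasp point.
Start: joints at [-1.308, 0.527, 1.433, -0, 1.181, -0.178], TCP at [266.683, -565.223, 222.548] pointing down, gripper open.
Joint ranges: [-3.08, 3.08], [-0.75, 2.2], [0.22, 2.44], [-1.43, 4.57], [0, 2.65], [-2.85, 2.85]. Speed limits (rad/s): [2.79, 2.79, 3.14, 3.14, 3.14, 3.14].

INTERFACE

Orientations are given as a unit quaternion [x, y, z, w].
In Python, from plant import r, cams, job gives the robot as it stands. Calls block until the motion is done:
- r.reach(position, orientation): joint-space move of the TCP to a pose.
- r.line_to(position, ori=None, v=150): straight line of the TCP; ori=None keeps the orientation; v is the mean speed in mm/s.
- r.movej(angles): joint-space move.
- r.command_gripper(opening, newtons=None): finger opening in mm; newtons is the grip in N (None keeps the last); returns when the fingers have stopped.
- r.dwell(seconds).
- r.solve_ik(position, orientation): joint angles nearest the present ones, or None.
- r.sense(): the state.
- cams.camera(name): name is "scene" or "top" or "wrist"; returns a dict with "img" (420x560x3 uint8, red, green, blue), "fx", "fy", "cx", "cy" (pixels), "cam_to_world" (4x4, takes a point from camera to world coordinates). Camera axes: x right, y down, z forward; pixel columns grow to the right and rows downward; lengths in mm; the calibration is good to about 2 mm. A picture is of the moment at which its call begins. There is no depth.
A pose or a line that the arm cannot do raises r.MotionError and nothing moves.
- job.finish_job(): hands the job in, once; it reports no verdict.
The state is a dict: "t": time; "joint_positions": joint angles; "joint_velocities": joint speeds; "effort": joint torques, N m; "position": TCP position; "ee_rot": TCP orientation; "force": force on the tool from outside, world axes, zero at the start; "wrist_torque": the same for the moment, N m; "opening": finger opening in mm.
Only numpy, scipy, OpenCV 4.12 (cv2) and the standard library are available. Lean on these libraries where they do the work, as an engineer would, in place of code of your own. Each camera call takes 0.05 s, during which the arm holds its last target.

## Working session

There is one attempt and no reset: what is moved stays moved. The work goes in short steps, each a Python script; the robot and the scene stay as the last script left them, time stands still between calls to the robot, and variables do not carry over. Pictures are saved under pics/ and viewed, and the job is handed in when it is done.

```bash
ls; mkdir -p pics
python3 - <<'E'
from plant import r,cams,job
import cv2,numpy as np
s=r.sense();print(s['t'],s['position'],s['ee_rot'],s['opening'])
for n in ['scene','top','wrist']:
    c=cams.camera(n);cv2.imwrite(f'pics/{n}0.png',c['img'][:,:,::-1])
    print(n,c['fx'],c['fy'],c['cx'],c['cy']);print(np.round(c['cam_to_world'],3))
E
```

```text
pics
0.0 [ 266.48668041 -564.52412388  221.58246232] [ 8.44596025e-01 -5.35403031e-01 -7.94979232e-04 -7.19288330e-04] 86.87972201908075
scene 395.3707689537374 395.3707689537374 278.5350541399666 207.73343668223322
[[-8.49000e-01 -3.39000e-01  4.05000e-01  8.04710e+01]
 [-5.28000e-01  5.25000e-01 -6.68000e-01  7.94334e+02]
 [ 1.40000e-02 -7.81000e-01 -6.24000e-01  7.31972e+02]
 [ 0.00000e+00  0.00000e+00  0.00000e+00  1.00000e+00]]
top 495.770067468558 495.770067468558 281.4743194325863 205.2863905558126
[[-2.900000e-02 -9.970000e-01  6.700000e-02  4.098050e+02]
 [-9.990000e-01  3.100000e-02  2.500000e-02  8.797600e+01]
 [-2.700000e-02 -6.600000e-02 -9.970000e-01  1.134842e+03]
 [ 0.000000e+00  0.000000e+00  0.000000e+00  1.000000e+00]]
wrist 303.7918258649813 303.7918258649813 280.1990876673408 206.0660049112415
[[ 4.26000e-01 -8.71000e-01 -2.44000e-01  3.32363e+02]
 [-9.05000e-01 -4.11000e-01 -1.12000e-01 -5.34357e+02]
 [-2.00000e-03  2.69000e-01 -9.63000e-01  3.83751e+02]
 [ 0.00000e+00  0.00000e+00  0.00000e+00  1.00000e+00]]
```

View pics/scene0.png

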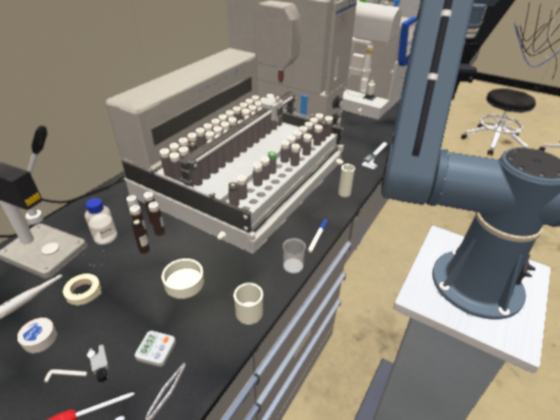

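View pics/top0.png

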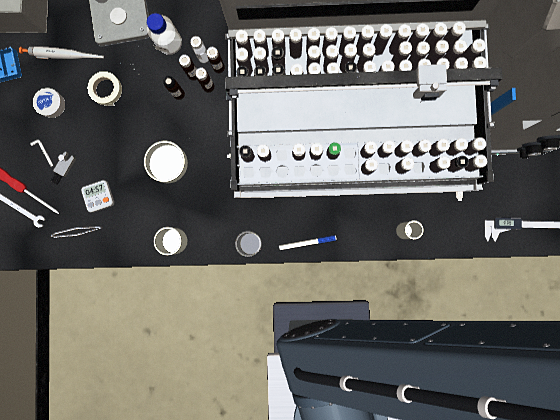

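The scene view shows the dish at about (183,279), the wide beaker at (248,303), the glass at (293,256) and the slim beaker at (346,180). In the top view they are at (165,162), (170,241), (248,243) and (410,230). Next I'll look at enlarged crops and fit the rims.

```bash
cat > h.py <<'E'
import numpy as np,cv2
def ray(c,u,v):
    T=c['cam_to_world'];d=T[:3,:3]@np.array([(u-c['cx'])/c['fx'],(v-c['cy'])/c['fy'],1]);return T[:3,3],d
def onz(c,u,v,z):
    o,d=ray(c,u,v);return o+d*(z-o[2])/d[2]
def proj(c,p):
    T=c['cam_to_world'];q=T[:3,:3].T@(np.asarray(p,float)-T[:3,3]);return np.array([c['fx']*q[0]/q[2]+c['cx'],c['fy']*q[1]/q[2]+c['cy']])
def circ(c,ctr,rad,z):
    a=np.linspace(0,2*np.pi,60);return np.array([proj(c,[ctr[0]+rad*np.cos(t),ctr[1]+rad*np.sin(t),z]) for t in a])
def outline(c,ctr,rad,h):
    p=np.vstack([circ(c,ctr,rad,0),circ(c,ctr,rad,h)]).astype(np.float32);return cv2.convexHull(p)[:,0]
E
python3 - <<'E'
from h import *
import numpy as np,cv2
im=cv2.imread('pics/top0.png')
tiles=[]
for u,v in [(165,162),(170,241),(248,243),(410,230)]:
    t=cv2.resize(im[v-28:v+28,u-35:u+35],None,fx=5,fy=5,interpolation=cv2.INTER_NEAREST);tiles.append(t)
cv2.imwrite('pics/crops_top.png',np.vstack([np.hstack(tiles[:2]),np.hstack(tiles[2:])]))
im=cv2.imread('pics/scene0.png')
tiles=[]
for u,v in [(183,279),(248,303),(293,256),(346,180)]:
    t=cv2.resize(im[v-28:v+28,u-35:u+35],None,fx=5,fy=5,interpolation=cv2.INTER_NEAREST);tiles.append(t)
cv2.imwrite('pics/crops_sc.png',np.vstack([np.hstack(tiles[:2]),np.hstack(tiles[2:])]))
E
```

```text
(no output)
```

View pics/crops_top.png

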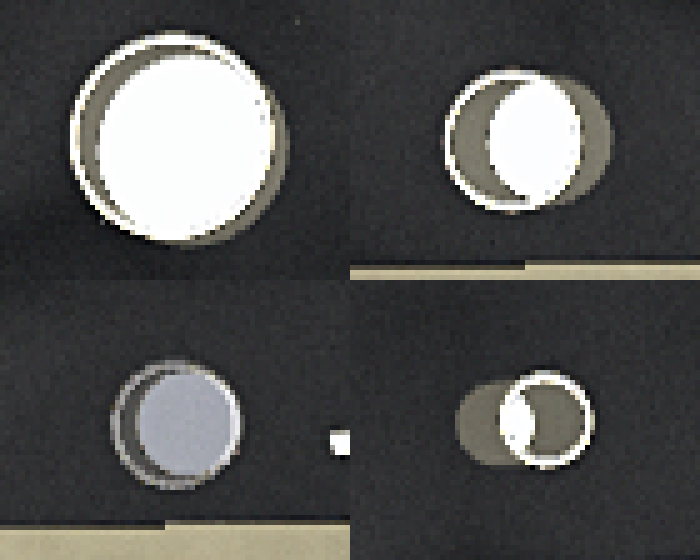

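View pics/crops_sc.png

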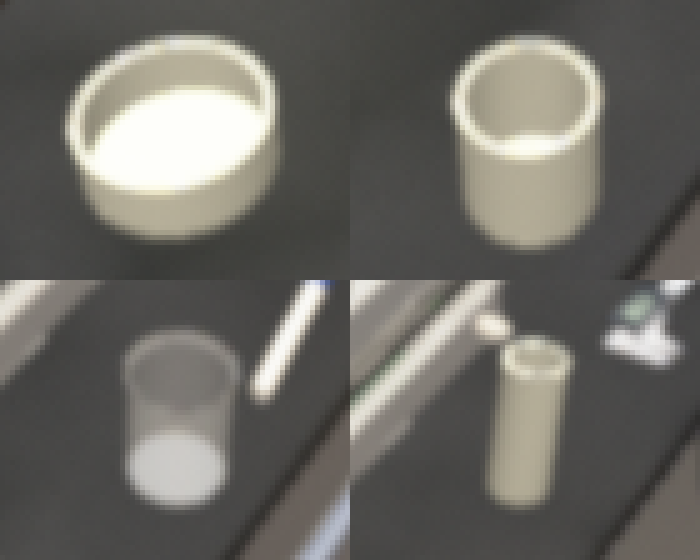

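View pics/wrist0.png

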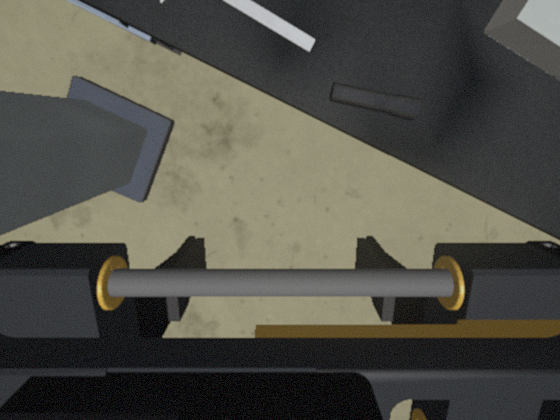

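Run:
```python
from h import *
from plant import cams
D={'dish':(36,46,(165,162),(183,279)),'wide':(66,30,(170,241),(248,303)),'slim':(96,19,(410,230),(346,180)),'glass':(70,27.5,(248,243),(293,256))}
ct=cams.camera('top');cs=cams.camera('scene')
for n,(h,R,pt,ps) in D.items():
    for c,p,nm in((ct,pt,'top'),(cs,ps,'scene')):
        g=c['img'].min(axis=2).astype(np.uint8)
        if nm=='top': th=90 if n=='glass' else 175
        else: th=100 if n!='glass' else 90
        m=(g>th).astype(np.uint8)
        k=np.zeros_like(m);cv2.circle(k,p,36,1,-1)
        m=m&k
        nl,L,st,ce=cv2.connectedComponentsWithStats(m)
        dist=[np.min(np.hypot(*(np.argwhere(L==i)[:,::-1]-p).T)) if st[i][4]>30 else 99 for i in range(1,nl)]
        i=1+int(np.argmin(dist))
        pts=cv2.findContours((L==i).astype(np.uint8),cv2.RETR_EXTERNAL,cv2.CHAIN_APPROX_NONE)[0][0]
        hull=cv2.convexHull(pts)
        if nm=='top':
            e=cv2.fitEllipse(hull);(u,v)=e[0]
            print(n,'top rim px',np.round(e[0],1),np.round(e[1],1),'world',np.round(onz(c,u,v,h),1),'diam mm approx',np.round(np.array(e[1])*(c['cam_to_world'][2,3]-h)/c['fx'],1))
            est=onz(c,u,v,h)
        else:
            x,y,w,hh=cv2.boundingRect(hull)
            # predicted outline from top estimate
            o=outline(c,est,R,h)
            print('   scene bbox',x,y,x+w,y+hh,' predicted',np.round(o.min(0),1),np.round(o.max(0),1))
cs0=cv2.imread('pics/scene0.png')
```

```text
dish top rim px [163.8 161. ] [40.  40.9] world [591.7 377.8  36. ] diam mm approx [88.8 90.6]
   scene bbox 161 258 204 299  predicted [162.2 258.6] [204.1 298.7]
wide top rim px [167.1 240.8] [27.1 28.2] world [412.3 365.1  66. ] diam mm approx [58.5 60.7]
   scene bbox 233 282 264 325  predicted [234.1 282.9] [262.8 324.6]
slim top rim px [413.8 229.6] [18.2 18.3] world [ 420.4 -159.1   96. ] diam mm approx [38.  38.4]
   scene bbox 310 145 356 197  predicted [338.3 164.2] [354.7 197.4]
glass top rim px [247.8 243.6] [25.5 26.2] world [401.3 189.7  70. ] diam mm approx [54.8 56.2]
   scene bbox 282 230 322 274  predicted [282.4 237.9] [305.9 274.2]
```

```bash
cat >> h.py <<'E'
def q(phi): return [np.cos(phi/2),np.sin(phi/2),0.,0.]
Q=q(-np.pi/2)
WIDE=np.array([412.3,365.1]);DISH=np.array([591.7,377.8]);SLIM=np.array([420.4,-159.1])
E
python3 - <<'E'
from h import *
from plant import r
for P in [(300,-420,270),(450,-150,270),(450,150,270),(*WIDE,200),(*WIDE,40),(*DISH,200),(*DISH,43),(*SLIM,260),(*SLIM,70),(*DISH,260),(*DISH,76)]:
    print(np.round(P),r.solve_ik(list(map(float,P)),Q))
E
```

```text
[ 300 -420  270] [-1.16729819e+00  3.23034968e-01  1.64364703e+00 -4.44089210e-16
  1.17491065e+00  4.03498132e-01]
[ 450 -150  270] [-5.57949230e-01  2.62157306e-01  1.73749394e+00 -4.44089210e-16
  1.14194141e+00  1.01284710e+00]
[450 150 270] [ 8.55518791e-02  2.62157306e-01  1.73749394e+00 -4.44089210e-16
  1.14194141e+00  1.65634821e+00]
[412. 365. 200.] [ 5.21811749e-01  4.56507555e-01  1.64450868e+00 -4.44089210e-16
  1.04057641e+00  2.09260808e+00]
[412. 365.  40.] [ 5.21811749e-01  7.06015637e-01  1.75467583e+00 -4.44089210e-16
  6.80901183e-01  2.09260808e+00]
[592. 378. 200.] [ 4.09467861e-01  6.57151522e-01  1.24186941e+00 -4.44089210e-16
  1.24257172e+00  1.98026419e+00]
[592. 378.  43.] [ 4.09467861e-01  8.40018708e-01  1.34188881e+00 -4.44089210e-16
  9.59685131e-01  1.98026419e+00]
[ 420. -159.  260.] [-6.11314171e-01  2.38536486e-01  1.80550849e+00 -4.44089210e-16
  1.09754767e+00  9.59482156e-01]
[ 420. -159.   70.] [-6.11314171e-01  5.77111764e-01  1.99588962e+00 -4.44089210e-16
  5.68591272e-01  9.59482156e-01]
[592. 378. 260.] [ 4.09467861e-01  6.03466750e-01  1.17631224e+00 -4.44089210e-16
  1.36181366e+00  1.98026419e+00]
[592. 378.  76.] [ 4.09467861e-01  7.97182098e-01  1.32938878e+00 -4.44089210e-16
  1.01502178e+00  1.98026419e+00]
```

Run:
```python
from h import *
from plant import r,cams
r.reach([300,-420,270],Q); r.reach([450,150,270],Q); r.reach([*WIDE,180],Q)
s=r.sense();print(s['t'],s['position'],s['ee_rot'],s['force'])
c=cams.camera('wrist');im=c['img'][:,:,::-1].copy()
for z,R in((66,30),(0,30)):
    cv2.polylines(im,[circ(c,WIDE,R,z).astype(np.int32)],True,(0,0,255),1)
cv2.imwrite('pics/w1.png',im)
```

```text
3.975 [413.10817271 364.39096909 180.37558903] [-7.06935515e-01  7.07277839e-01 -4.29654500e-04  2.26646959e-04] [-0.53768154 -0.46889118 -0.09462786]
```

View pics/w1.png

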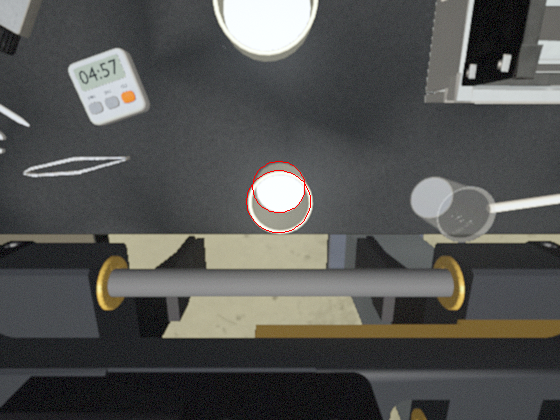

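The wrist view shows the predicted rim and base (red) lying on the wide beaker's rim at about (280,200). I'll descend and grip.

Run:
```python
from h import *
from plant import r,cams
def S(m):
    s=r.sense();print(m,round(s['t'],2),np.round(s['position'],1),np.round(s['force'],2),round(s['opening'],2))
r.line_to([*WIDE,40],v=120);S('down')
r.command_gripper(50,15);S('grip')
r.line_to([*WIDE,60],v=60);S('lift')
r.line_to([*WIDE,150],v=150)
r.line_to([*DISH,150],v=150);S('over')
for n in('wrist','scene'):
    c=cams.camera(n);cv2.imwrite(f'pics/{n}2.png',c['img'][:,:,::-1])
```

```text
down 5.34 [412.8 365.4  40.7] [0.44 0.2  0.31] 86.79
grip 5.92 [412.4 365.1  40.2] [ 0.42 -0.07  1.72] 60.58
lift 6.41 [412.5 365.3  60.6] [-0.02 -0.14 -0.4 ] 60.7
over 8.51 [590.7 377.8 149.7] [-0.35 -0.81 -0.66] 60.39
```

View pics/wrist2.png

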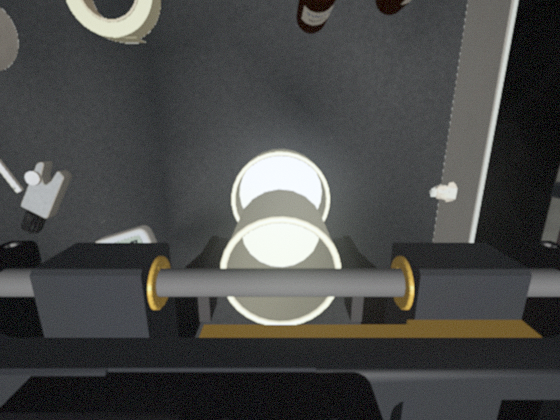

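View pics/scene2.png

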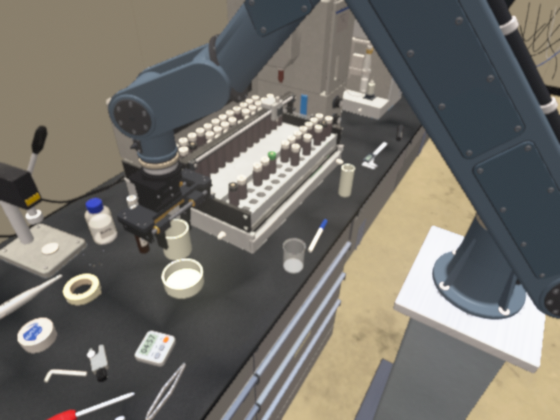

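The wide beaker is held upright above the dish: in the scene view it's at (177,240), with the dish at (183,279). The wrist view puts it laterally in line with the dish at column 280. I'll lower it until it makes contact, checking force as it goes.

Run:
```python
from h import *
from plant import r,cams
def S(m):
    s=r.sense();print(m,round(s['t'],2),np.round(s['position'],1),np.round(s['force'],2),round(s['opening'],2));return s
r.line_to([*DISH,80],v=120);r.line_to([*DISH,47],v=60);r.dwell(.2);f0=S('47')['force'][2]
z=47
while z>41:
    z-=.5;r.line_to([*DISH,z],v=15)
    f=r.sense()['force'][2]
    if f-f0>1.2: r.dwell(.1); 
    if r.sense()['force'][2]-f0>1.2: break
S('contact')
r.command_gripper(70,15);S('open')
r.command_gripper(87,15)
r.line_to([*DISH,110],v=80);r.line_to([*DISH,200],v=200);S('up')
c=cams.camera('wrist');cv2.imwrite('pics/wrist3.png',c['img'][:,:,::-1])
```

```text
47 10.24 [592.1 378.   47.5] [-0.04  0.5  -0.46] 60.65
contact 12.59 [591.8 377.8  43.2] [-1.14 -1.02  6.57] 60.95
open 13.11 [591.7 377.7  42.2] [-0.65 -0.18 -0.29] 69.54
up 15.33 [590.9 377.5 198.9] [-0.92  0.4  -0.8 ] 87.13
```

View pics/wrist3.png

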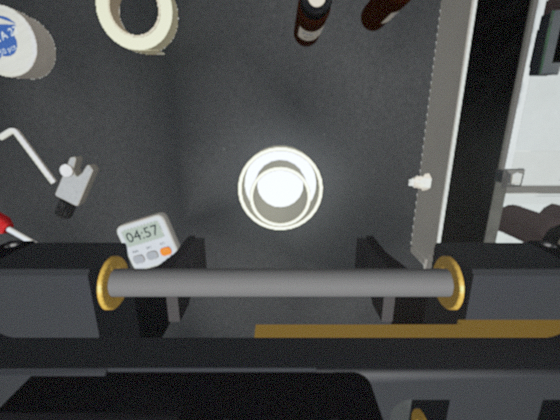

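The wrist view shows the wide beaker standing inside the dish, with its rim at about (281,185) inside the dish ring. Contact came at z≈43 as expected. Next is the slim beaker.

Run:
```python
from h import *
from plant import r,cams
def S(m):
    s=r.sense();print(m,round(s['t'],2),np.round(s['position'],1),np.round(s['force'],2),round(s['opening'],2));return s
r.line_to([*DISH,270],v=200);r.reach([450,150,270],Q);r.reach([*SLIM,220],Q);S('over slim')
c=cams.camera('wrist');im=c['img'][:,:,::-1].copy()
for z in(96,0): cv2.polylines(im,[circ(c,SLIM,19,z).astype(np.int32)],True,(0,0,255),1)
cv2.imwrite('pics/w4.png',im)
c=cams.camera('top');im=c['img'][:,:,::-1].copy();cv2.imwrite('pics/top4.png',cv2.resize(im[120:280,100:300],None,fx=4,fy=4,interpolation=cv2.INTER_NEAREST))
```

```text
over slim 18.12 [ 421.  -158.4  220.1] [-0.89 -0.38  0.53] 87.0
```

View pics/w4.png

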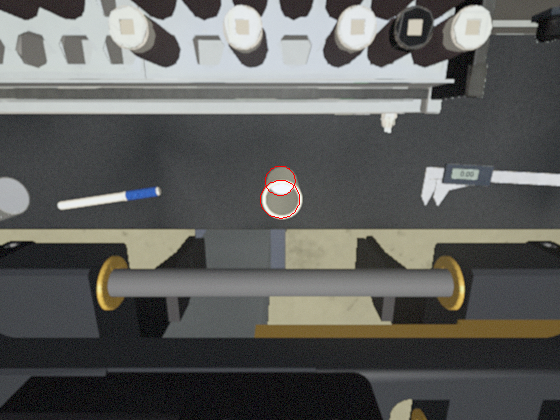

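View pics/top4.png

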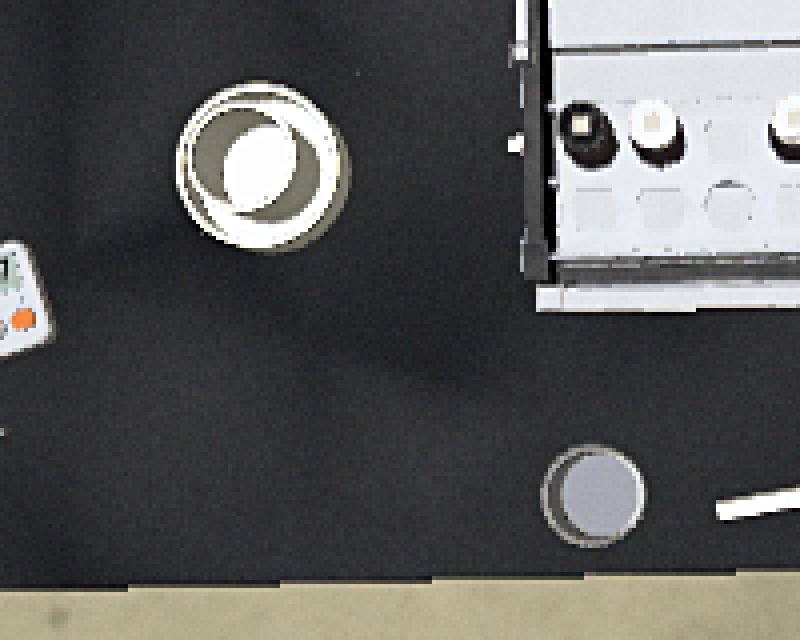

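The wrist view has the slim rim inside the predicted ring at (281,198). In the top crop the dish and wide beaker are nested, with the wide rim centre near crop (243,157), and the glass at (594,495) hasn't moved. I'll check the wide rim's position numerically and pick up the slim beaker in the same step.

Run:
```python
from h import *
from plant import r,cams
def S(m):
    s=r.sense();print(m,round(s['t'],2),np.round(s['position'],1),np.round(s['force'],2),round(s['opening'],2));return s
c=cams.camera('top')
print('pred wide px',proj(c,[*DISH,69]),'obs->',onz(c,100+243/4-.4,120+157/4-.4,69))
ov=cv2.resize(c['img'][120:210,130:210,::-1],None,fx=7,fy=6.6,interpolation=cv2.INTER_NEAREST)
im=c['img'][120:200,130:210,::-1].copy();im=cv2.resize(im,None,fx=7,fy=7,interpolation=cv2.INTER_NEAREST)
for z,R in((69,30),(36,46)):
    p=(circ(c,DISH,R,z)-[130,120]+.5)*7;cv2.polylines(im,[p.astype(np.int32)],True,(0,0,255),1)
cv2.imwrite('pics/top5.png',im)
r.line_to([*SLIM,120],v=150);r.line_to([*SLIM,70],v=80);S('down')
r.command_gripper(30,12);S('grip')
r.line_to([*SLIM,90],v=60);S('lift')
r.line_to([*SLIM,270],v=180);S('up')
for n in('wrist','scene'):
    cc=cams.camera(n);cv2.imwrite(f'pics/{n}5.png',cc['img'][:,:,::-1])
```

```text
pred wide px [159.84492191 158.64901008] obs-> [591.22010449 376.69532599  69.        ]
down 19.87 [ 420.7 -159.3   70.3] [-0.08 -0.38 -0.32] 87.19
grip 20.75 [ 420.4 -159.1   70. ] [ 0.49 -0.38 -0.14] 37.23
lift 21.23 [ 420.6 -159.2   90.4] [-0.26 -0.39 -0.59] 36.88
up 22.38 [ 419.6 -158.6  269. ] [-0.2   0.1  -0.57] 36.82
```

View pics/top5.png

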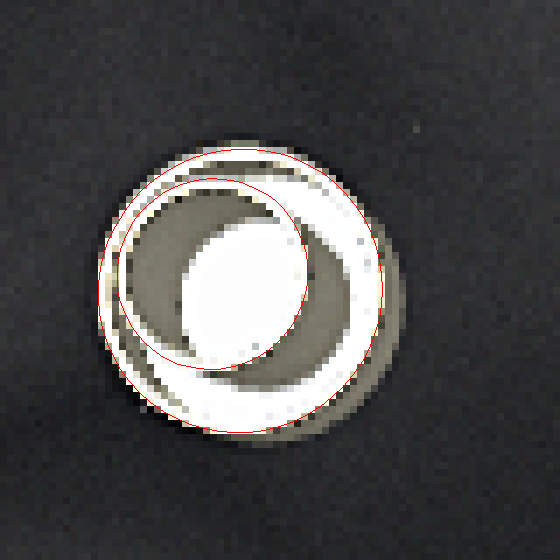

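View pics/wrist5.png

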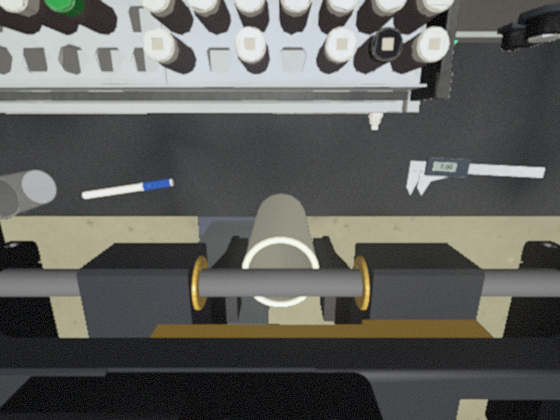

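View pics/scene5.png

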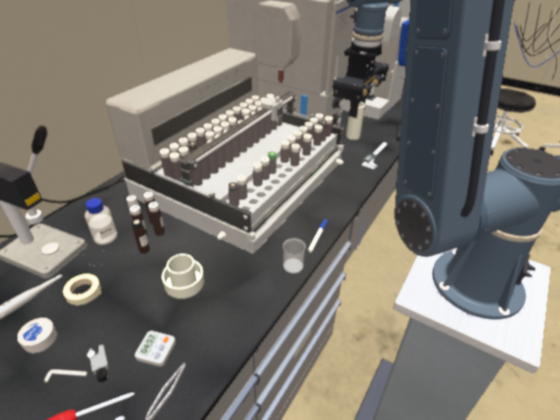

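The slim beaker is gripped upright: in the wrist view its axis is centred near column 281. The wide rim matches the red prediction to about 1 mm. Carrying it over now.

Run:
```python
from h import *
from plant import r,cams
def S(m):
    s=r.sense();print(m,round(s['t'],2),np.round(s['position'],1),np.round(s['force'],2),round(s['opening'],2));return s
r.line_to([450,150,270],v=150);r.line_to([*DISH,270],v=150);r.line_to([*DISH,170],v=120);r.dwell(.3);S('over')
for n in('wrist','scene','top'):
    c=cams.camera(n);im=c['img'][:,:,::-1].copy()
    if n=='scene':
        s=r.sense()['position']
        for z,R in((69,30),(102,19),(196,19),(100,19)):cv2.polylines(im,[circ(c,DISH,R,z).astype(np.int32)],True,(0,0,255),1)
        im=cv2.resize(im[180:310,100:270],None,fx=4,fy=4,interpolation=cv2.INTER_NEAREST)
    cv2.imwrite(f'pics/{n}6.png',im)
```

```text
over 27.93 [592.  378.  170.7] [-0.62 -0.06 -0.11] 37.06
```

View pics/wrist6.png

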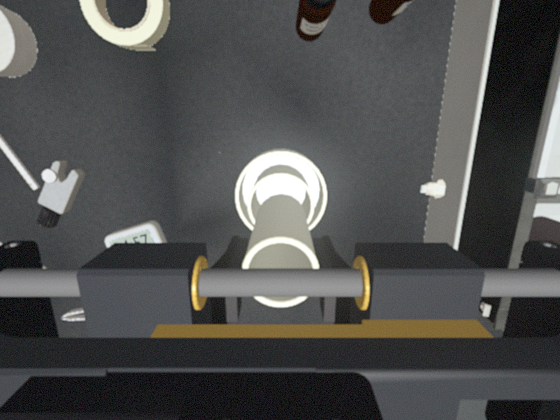

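View pics/scene6.png

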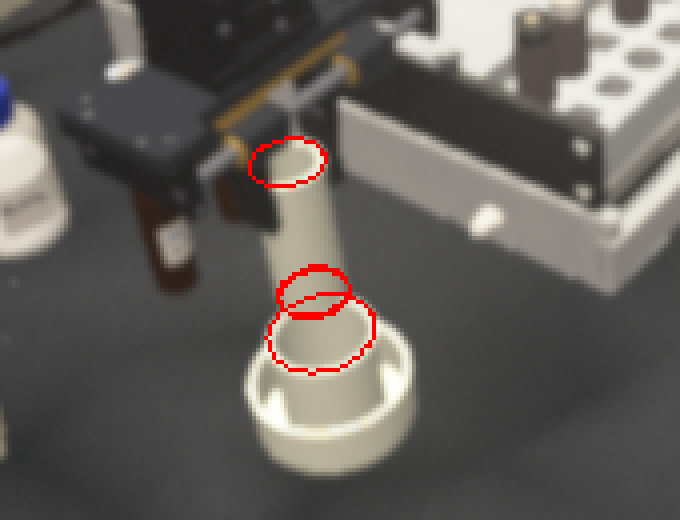

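The held beaker lines up with the predicted circles, and the wide rim in the scene crop is at (322,334) inside its ring. The wrist view centres both near column 281. Next I'll lower to contact, release, retreat and check.

Run:
```python
from h import *
from plant import r,cams
def S(m):
    s=r.sense();print(m,round(s['t'],2),np.round(s['position'],1),np.round(s['force'],2),round(s['opening'],2));return s
r.line_to([*DISH,145],v=60)
f0=S('145')['force']
z=145;bad=False
while z>85:
    z-=10;r.line_to([*DISH,z],v=60);f=r.sense()['force']-f0
    if np.linalg.norm(f)>4: bad=True;S('touch');break
if not bad:
    r.line_to([*DISH,79],v=30);r.dwell(.2);f0=S('79')['force'][2];z=79
    while z>74:
        z-=.5;r.line_to([*DISH,z],v=15)
        if r.sense()['force'][2]-f0>1.2:
            r.dwell(.1)
            if r.sense()['force'][2]-f0>1.2:break
    S('contact')
c=cams.camera('scene');cv2.imwrite('pics/scene7.png',cv2.resize(c['img'][180:310,100:270,::-1],None,fx=4,fy=4))
```

```text
145 28.64 [591.6 377.7 144.4] [-0.3   0.04 -0.93] 36.81
79 31.09 [591.9 377.8  79.2] [-0.28  0.65 -0.01] 37.25
contact 32.94 [592.  377.9  76. ] [-0.62 -0.82  3.69] 37.11
```

View pics/scene7.png

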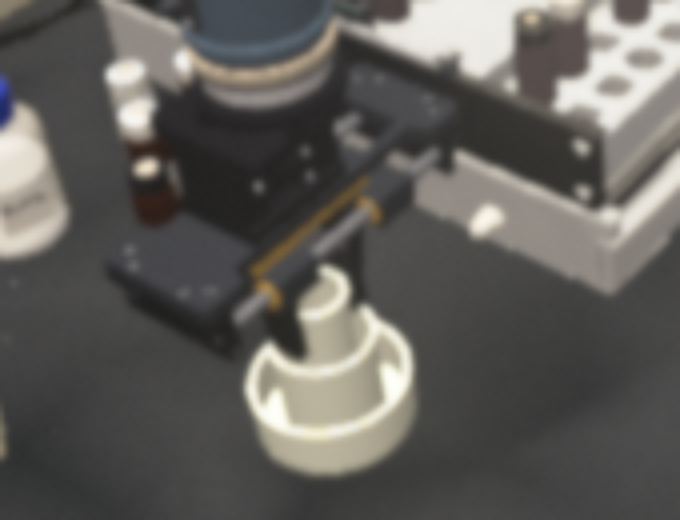

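Contact came at z=76, the expected height, and the slim beaker stands inside the wide one at crop (325,320). Releasing and backing off.

Run:
```python
from h import *
from plant import r,cams
def S(m):
    s=r.sense();print(m,round(s['t'],2),np.round(s['position'],1),np.round(s['force'],2),round(s['opening'],2));return s
r.command_gripper(45,12);S('rel');r.command_gripper(80,12)
r.line_to([*DISH,140],v=80);r.line_to([*DISH,270],v=200);r.reach([450,150,270],Q);r.reach([450,-100,270],Q);r.dwell(.3);S('away')
tiles=[]
for n,b in(('scene',(225,310,130,230)),('top',(120,205,115,215))):
    c=cams.camera(n);a=c['img'][:,:,::-1];y0,y1,x0,x1=b
    im=cv2.resize(a[y0:y1,x0:x1],None,fx=4,fy=4,interpolation=cv2.INTER_NEAREST)
    for z,R in((36,46),(69,30),(102,19)):
        cv2.polylines(im,[((circ(c,DISH,R,z)-[x0,y0]+.5)*4).astype(np.int32)],True,(0,0,255),1)
    tiles.append(im)
    if n=='top':
        g=a[225:265,225:272].min(axis=2)
        m=(g>90).astype(np.uint8);nl,L,st,ce=cv2.connectedComponentsWithStats(m)
        i=1+np.argmax(st[1:,4]);e=cv2.fitEllipse(cv2.convexHull(cv2.findContours((L==i).astype(np.uint8),0,1)[0][0]))
        print('glass',onz(c,e[0][0]+225,e[0][1]+225,70))
cv2.imwrite('pics/final.png',np.hstack(tiles))
```

```text
rel 33.48 [591.6 377.8  75.2] [-0.43  0.17  0.91] 44.73
away 38.43 [450.2 -99.  270.1] [-0.67  0.33 -0.55] 79.85
glass [401.28796303 189.82115078  70.        ]
```

View pics/final.png

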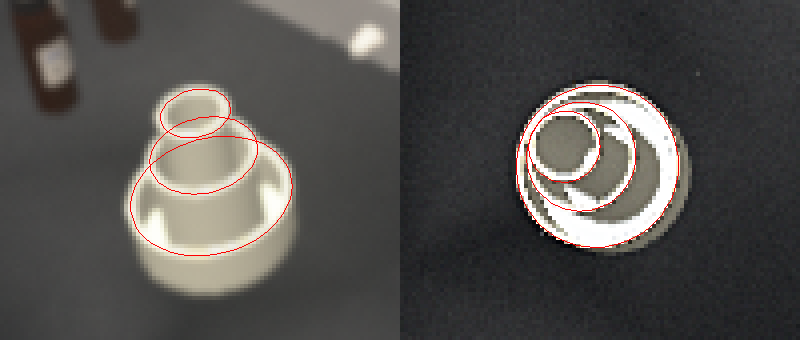

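In both views all three rims sit on the predicted concentric rings to within about 2 mm, at the nested heights. In the picture, the slim rim is at (195,110) in the scene half and (565,146) in the top half. Handing in.

Run:
```python
from plant import r,job
print(r.sense()['t']);print(job.finish_job())
```

```text
38.5333
the job is handed in; nothing more can be done
None
```

The three porcelain vessels are nested and the job is handed in at 38.5 s of the 62 s allowed; `finish_job()` gives no verdict.

I found the vessels from rim fits in the top view, cross-checked with the scene view. I lowered each beaker until it touched. The wide beaker met the dish floor at TCP z = 43 mm with about 6.6 N, and the slim one met the wide beaker's floor at 76 mm with about 3.7 N. Both heights were as planned, and I released only after contact.

- **Nesting:** after backing away, all three rims lay within about 2 mm of the predicted concentric rings in the scene and top views. They were at the nested heights and upright.
- **Dish and glass:** the dish showed no visible movement. The glass beaker measured within about 0.2 mm of where it started.
- **Robot:** the arm was clear of everything, at (450, -100, 270) mm.
- **Failed checks:** the automatic scene-view mask for the slim and glass beakers merged with background objects, so those two scene-view boxes were unusable. Their lower and one side edge still matched, and for the slim beaker a wrist-camera overlay confirmed the position before grasping. No other check failed or disagreed.

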